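# Close the curing box and set its selector

## Robot

A 7-joint arm with a two-finger parallel gripper is mounted at the origin on the work surface. World frame = base frame: x ahead of the robot, y to its left, z up, the work surface at z = 0. Lengths are in mm, angles in rad, forces in N, time in s.
With the tool pointing down it reaches from about 425 to 875 mm from the base axis. Payload 8.4 kg.
Tool frame: the origin (TCP) lies at the centre of the arm's flange, where the gripper is bolted on; the fingertips stand 173 mm ahead of it and the grasp point (between the pads) lies manip.grasp_offset ahead of it (manip.grasp_offset is the distance from the TCP to the grasp point, in mm); z points along the fingers, y is the direction in which the jaws open and shut (so a half turn about z gives the same grasp; the last joint's range is limited). The gripper opens to 85 mm and grips with 20 to 120 N. Pads are 22 mm wide; open, the fingers measure 114 mm over their backs; the gripper's body (76 mm by 85 mm) begins 54 mm behind the grasp point. The pads swing forward as they close: fully open they stand 13 mm farther back than shut.
Start: joints at [-1.414, 0.333, 0.04, 1.465, -0.013, 1.343, -0.059], TCP at [164.468, 628.827, 404.708] pointing down, gripper open.
Joint ranges: [-2.58, 2.58], [-0.38, 2.09], [-1.3, 1.39], [0.25, 2.4], [-1.5, 4.64], [0.08, 2.09], [-2.65, 2.65]. Speed limits (rad/s): [2.22, 2.22, 2.79, 2.79, 3.14, 3.14, 3.14].

## Interface

Orientations are given as a unit quaternion [w, x, y, z].
In Python, from workcell import manip, optics gives the robot as it stands.
- The arm moves only by the shell command python3 -m crank 'ROWS' [OPENING] [FORCE]. ROWS is JSON, a list of rows, each a list of 6 numbers: the shift along the world's x, y, z in mm, then the turn, a rotation vector about the world's x, y, z in rad. In form: [[tx, ty, tz, wx, wy, wz], ...]. A call has 1 to 20 rows; each row shifts and turns the commanded pose from where the row before left it; what a row does not reach is not made up. A row lasts 1/10 s, in which the tool goes at most 50 mm and 8.59 degrees, less where a joint would pass 70% of its speed; a pose out of reach is approached as far as the arm can. A call with a gripper value outside its range is refused whole. OPENING is the finger opening in mm, from 0 to 85.4, set as the call begins (- or left out, the last holds). The fingers move at their own pace and stop on an object; FORCE is the grip in N (left out, the last holds). Time passes only in rows, so rows that do not move let the fingers close. It gives the time, the measured TCP pose, the force and the opening at its end, in the units of the state.
- manip.read_state(): the state, without advancing time (a new reading comes with each control period).
- optics.grab_frame(name): name is "side" or "top" or "wrist"; returns a dict with "img" (384x512x3 uint8, red, green, blue), "fx", "fy", "cx", "cy" (pixels), "rvec" (rotation vector, rad) and "tvec" (3), from world to camera coordinates, as OpenCV has them. Camera axes: x right, y down, z forward; pixel columns grow to the right and rows downward; lengths in mm; the calibration is good to about 2 mm. The wrist camera is an equidistant fisheye: a pixel r from the principal point sees the ray r / f radians off the axis. A picture is of the moment at which its call begins. There is no depth.
- manip.sign_off(): hands the job in, once; it reports no verdict.
The state is a dict: "time": time; "q": joint angles; "qd": joint speeds; "tau": joint torques, N m; "position": TCP position; "tool_rot": TCP orientation; "contact_force": force on the tool from outside, world axes, zero at the start; "moment": the same for the moment, N m; "width": finger opening in mm.
Only numpy, scipy, OpenCV 4.12 (cv2) and the standard library are available. Lean on these libraries where they do the work, as an engineer would, in place of code of your own. Each camera call takes 0.05 s, during which the arm holds its last target.

## Task

The guitar bridge in the curing box is ready to cure: lower the box's hinged lid gently until it is fully closed. Then turn the selector knob beside it so that its pointer clicks home at the long bar mark (not one of the dots). Leave the bridge in the box and everything else on the bench where it is.

Things in the scene. Friction and masses are not known exactly. Their poses are not given: they have to be found in the camera images.
- curer: grey sheet-metal curing box fixed to the bench, 180 (x) x 370 (y) x 90 high. Origin: centre of its underside; z up, x away from the side that faces the robot, y left. Left part, y -55 to +185: open well under the lid (walls and floor 6 mm). Right part, y -185 to -55: solid control wing, flat top at height 90, selector's axis at (0, -120)
- lid (a joint): the lid's hinge angle in rad: 0 = fully closed, flat on the rim; grows as the lid rises, 1.57 = upright, 1.75 = stop. The hinge is stiff: the lid stays where it is left, and 1 to 6 N at the free edge moves it
- lid_hinge (a point): middle of the hinge line, along the box's y on its far rim: at (90, 65, 90) in the box's frame. The lid is a flat grey plate without a handle, 190 from hinge line to free edge, 240 wide, 10 thick above the hinge line; closed, it overhangs the near wall by 10 and its top is 100 high. The point turns with the lid
- lid_edge (a point): middle of the lid's free edge, on its outer (upper) face: 190 from the hinge line
- selector (a joint): the selector's angle in rad, growing clockwise seen from above; 0 = pointer straight at the box's near side (its -x). Four click positions, at 0, 0.698, 1.396 and 2.094, each with a black mark on the wing's top: round dots at the first, second and fourth, a long bar at the third (1.396). About 0.07 N m turns it
- selector_grip (a point): on the selector's vertical axis, 31 above the wing's top: the height to grip. The selector is a black disc 50 across, 8 high, with an upright bar 46 long, 14 wide, its top 39 above the wing; the bar lies along the pointer (white nose at the disc's edge, white line on top). The point turns with it; its -x is the pointer's direction
- blank: dark wooden guitar bridge, 30 x 130 x 16, lying on the floor of the well; origin centre of its underside
- sander: cork sanding block with a wooden back, 60 x 110 x 38, lying in front of the curing box; origin centre of its underside
- glue: closed yellow glue bottle with a green cap, 64 across, 170 tall, standing left of the curing box; origin centre of its underside
- mallet: wooden mallet lying right of the curing box, 280 long, head 70 x 110 x 70; origin centre of its underside
- tool_can: dark steel can with pencils and awls, 70 across, about 180 tall, standing behind the control wing; origin centre of its underside
- plane: wooden hand plane, 200 x 62 x 90, lying far to the left; origin centre of its underside
- chisel: chisel-like driver with a wooden handle, 220 long, lying near the robot on the left; origin centre of its underside
Mind the look-alikes: they are no part of the job. What is meant by the blank is not pink or purple, and is the larger of those in its own colour.

How it is judged (in metres and radians):
On the way, in this order (a step that is already met when the one before it is completed fails the run):
1. the lid is fully closed, the selector not yet at the bar mark (value of joint lid below 0.03 rad), for 0.2 s.
2. the selector points at the bar mark, the lid still closed (value of joint lid below 0.03 rad and value of joint selector between 1.246 and 1.546 rad), for 0.2 s.
At the end, for the whole second after the job is handed in: the lid is closed (joint under 0.03 rad), the selector rests within 0.15 rad of the bar mark (1.396 rad), and the bridge lies on the floor of the box (all of step 2 and velocity of joint selector between -0.1 and 0.1 rad/s and z of blank in the frame of curer below 0.02 m); the robot touches nothing.
It fails at once if the lid is slammed (it closes faster than 2.5 rad/s) (velocity of joint lid below -2.5 rad/s).
It fails at once if the bridge in the box is shifted by more than 40 mm (distance of blank from where it was at the start of the episode above 0.04 m).
It fails at once if something else on the bench is shifted by more than 40 mm (distance of any of sander, glue, mallet, tool_can, plane, chisel from where it was at the start of the episode above 0.04 m).
It also fails if it takes over 56 s, if anything falls off the work surface, if the arm or the gripper's body presses on something with over 40 N, if the wrist force passes 120 N, or if a joint passes its speed limit or range.

## Working session

There is one attempt and no reset: what is moved stays moved. The work goes in short steps, Python scripts to look and compute and a shell command to move; the robot and the scene stay as the last step left them, time stands still between calls to the robot, and variables do not carry over. Pictures are saved under pics/ and viewed, and the job is handed in when it is done.

```bash
mkdir -p pics; ls; python3 - <<'E'
from workcell import manip, optics
import cv2,numpy as np
print(manip.read_state(), manip.grasp_offset)
for n in ["side","top","wrist"]:
    f=optics.grab_frame(n); cv2.imwrite(f"pics/{n}0.png",f["img"][:,:,::-1])
    print(n,{k:np.round(f[k],4).tolist() for k in f if k!="img"})
E
```

```text
pics
{'time': 0.0, 'q': array([-1.41417883,  0.33388748,  0.03990238,  1.46625454, -0.0133898 ,
        1.34330273, -0.05851153]), 'qd': array([-1.45887317e-04, -7.98438602e-04, -1.61824385e-03, -7.41584609e-05,
        1.26310238e-03, -9.92293518e-04,  1.22266554e-03]), 'tau': array([ 4.40996864e-04, -6.58558989e+01,  1.36569656e+00, -4.05567241e+01,
        1.69518491e-02,  1.29905259e-02,  1.18535829e-05]), 'position': array([164.45626085, 628.6715418 , 403.84477699]), 'tool_rot': array([-3.82095862e-05,  1.27586618e-01,  9.91827115e-01, -7.92102043e-04]), 'contact_force': array([-0.08879204, -0.00316541, -0.36900463]), 'moment': array([ 0.02624183, -0.02751949,  0.0140606 ]), 'width': 85.07837917502695} 154.70000000000002
side {'fx': 361.3328, 'fy': 361.3328, 'cx': 253.3059, 'cy': 187.0242, 'rvec': [2.453, -0.1256, 0.0285], 'tvec': [-528.7978, 215.218, 1259.0125]}
top {'fx': 497.3176, 'fy': 497.3176, 'cx': 254.373, 'cy': 194.5927, 'rvec': [2.18, -2.1523, 0.1184], 'tvec': [149.7416, 539.0557, 1347.1905]}
wrist {'fx': 297.3186, 'fy': 297.3186, 'cx': 250.7505, 'cy': 192.3638, 'rvec': [-2.313, -1.7831, -0.2403], 'tvec': [-650.1556, -32.5966, 376.4712]}
```

View pics/side0.png

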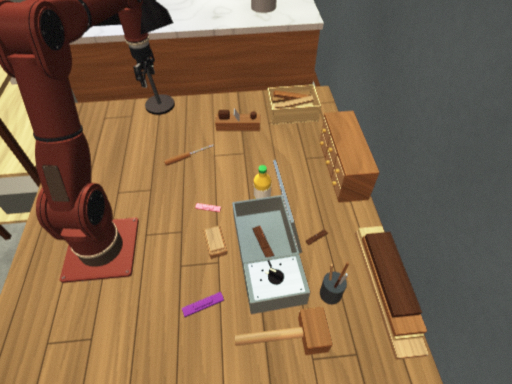

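View pics/top0.png

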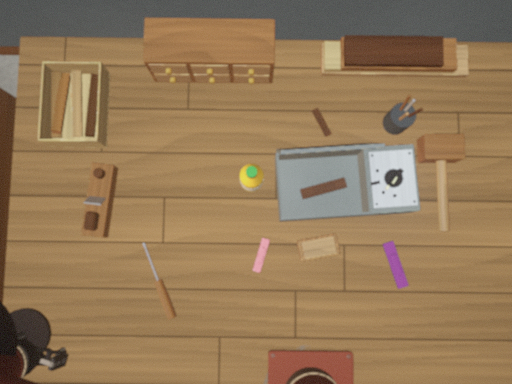

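View pics/wrist0.png

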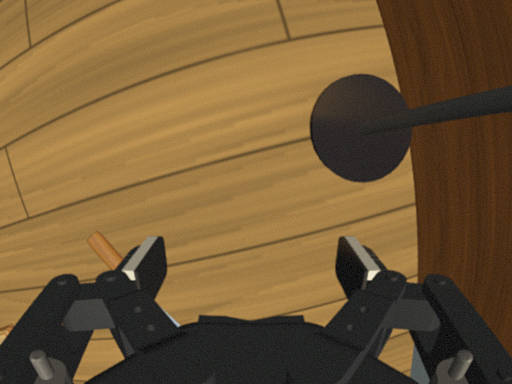

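The side view shows the box around (270,255), with its lid nearly upright. In the top view the box spans about (277-418, 145-220), with the selector at (394,178). I'll enlarge both.

```bash
python3 - <<'E'
import cv2
a=cv2.imread("pics/top0.png")[130:260,260:430]; cv2.imwrite("pics/topc.png",cv2.resize(a,None,fx=4.5,fy=4.5,interpolation=cv2.INTER_CUBIC))
a=cv2.imread("pics/side0.png")[150:320,200:360]; cv2.imwrite("pics/sidec.png",cv2.resize(a,None,fx=3.5,fy=3.5,interpolation=cv2.INTER_CUBIC))
E
```

```text
(no output)
```

View pics/topc.png

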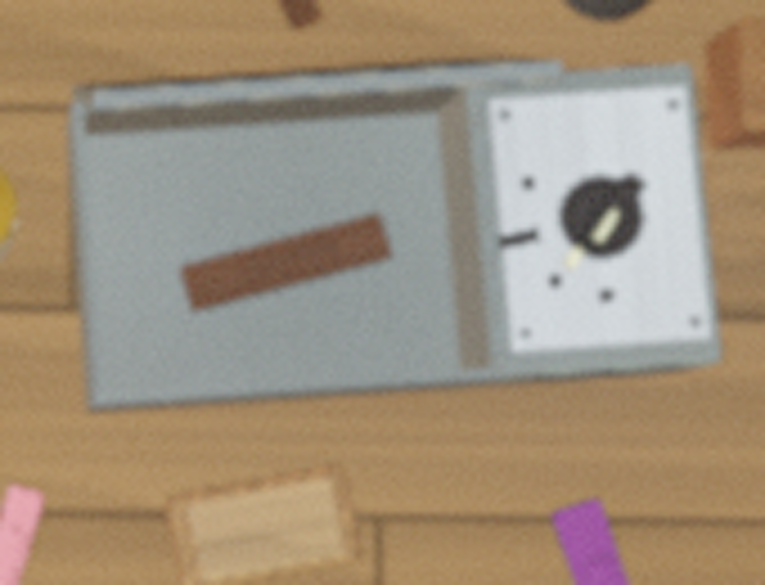

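View pics/sidec.png

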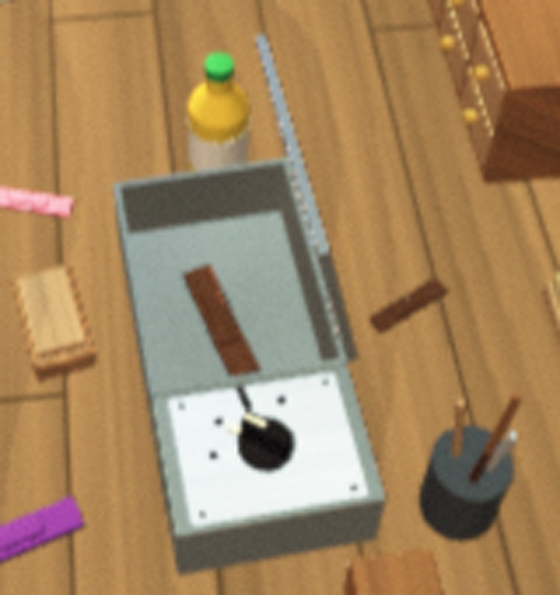

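```bash
cat > h.py <<'E'
import numpy as np,cv2
from scipy.optimize import least_squares
from workcell import optics
def proj(f,P):
    return cv2.projectPoints(np.array(P,float).reshape(-1,1,3),f["rvec"],f["tvec"],np.array([[f["fx"],0,f["cx"]],[0,f["fy"],f["cy"]],[0,0,1.]]),None)[0].reshape(-1,2)
def box(p,P):
    x,y,th=p[:3]; c,s=np.cos(th),np.sin(th); P=np.array(P,float)
    return P@np.array([[c,s,0],[-s,c,0],[0,0,1]])+[x,y,0]
def lid(a,r,y,t): # r along lid from hinge, t thickness outward
    return [90-r*np.cos(a)+t*np.sin(a),y,90+r*np.sin(a)+t*np.cos(a)]
E
python3 - <<'E'
from h import *
T=optics.grab_frame("top");S=optics.grab_frame("side")
for f in(T,S): print("cam",(-cv2.Rodrigues(f["rvec"])[0].T@np.array(f["tvec"]).reshape(3)))
ct=lambda u,v:[260+(u+.5)/4.5-.5,130+(v+.5)/4.5-.5]
cs=lambda u,v:[200+(u+.5)/3.5-.5,150+(v+.5)/3.5-.5]
B=[[-90,185,90],[-90,-185,90],[90,-185,90]]
tu=[ct(92,408),ct(720,360),ct(690,66)]
su=[cs(117,185),cs(178,532),cs(382,498)]
sl=[cs(262,38),cs(325,250)]
def res(p):
    L=[lid(p[3],190,185,5),lid(p[3],190,-55,5)]
    return np.r_[(proj(T,box(p,B))-tu).ravel(),(proj(S,box(p,B))-su).ravel(),(proj(S,box(p,L))-sl).ravel()]
r=least_squares(res,[600,0,0,1.5],x_scale=[100,100,1,1],loss='soft_l1');print(r.x.round(3));print(r.fun.reshape(-1,2).round(1))
p=r.x
print("sel",box(p,[[0,-120,90]]),"lid edge",box(p,[lid(p[3],190,65,10)]),"hinge",box(p,[[90,65,90]]))
V=T["img"].copy()[:,:,::-1].copy();W=S["img"][:,:,::-1].copy()
for f,im in((T,V),(S,W)):
    for u in proj(f,box(p,B+[[90,185,90],[0,-120,90],lid(p[3],190,185,10),lid(p[3],190,-55,10),lid(p[3],190,185,0),lid(p[3],190,-55,0)])): cv2.circle(im,tuple(np.round(u*16).astype(int)),24,(0,0,255),-1,shift=4)
cv2.imwrite("pics/o.png",np.hstack([cv2.resize(V[90:250,250:430],None,fx=2.2,fy=2.2),cv2.resize(W[150:310,200:360],None,fx=2.2,fy=2.2)]))
E
```

```text
cam [ 388.41093595  157.00989257 1397.28691981]
cam [ 477.50102034 -680.42543153 1104.56891093]
[ 5.6942e+02 -8.8481e+01  7.8000e-02  1.3640e+00]
[[-0.3 -0.7]
 [ 0.2  0.8]
 [ 0.  -0.8]
 [-1.3 -0.9]
 [-0.9  1.1]
 [ 1.4 -0. ]
 [-0.3 -1.4]
 [ 0.2  0.4]]
sel [[ 578.78325529 -208.11555703   90.        ]] lid edge [[624.95471775 -18.93597871 278.00775658]] hinge [[654.07325627 -16.65690417  90.        ]]
```

View pics/o.png

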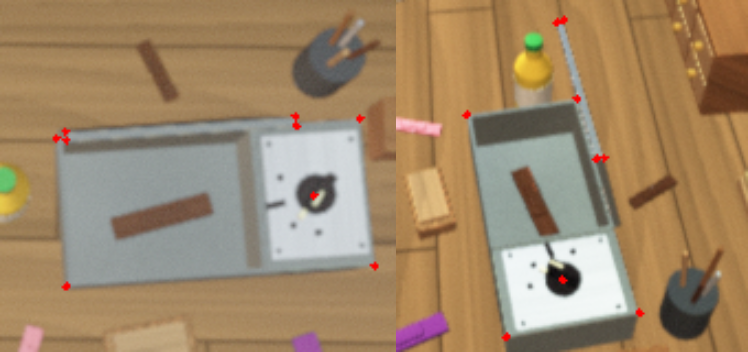

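Fit is about 1 px: box at (569,-88), yaw 0.078, lid at about 1.36 rad, selector one click before the bar. Next I lift, swing across and turn the jaws along the box's y.

```bash
python3 -m crank '[[0,0,40,0,0,0],[0,0,40,0,0,0],[0,0,30,0,0,0.02],[30,-37,0,0,0,0.02],[30,-37,0,0,0,0.02],[30,-37,0,0,0,0.02],[30,-37,0,0,0,0.02],[30,-37,0,0,0,0.02],[30,-37,0,0,0,0.02],[30,-37,0,0,0,0.02],[30,-37,0,0,0,0.02],[30,-37,0,0,0,0.02],[30,-37,0,0,0,0.02],[30,-37,0,0,0,0.02],[30,-37,0,0,0,0.02],[30,-37,0,0,0,0.02],[30,-37,0,0,0,0.02],[30,-37,0,0,0,0.02],[30,-37,0,0,0,0.015],[0,0,0,0,0,0]]' 0 30
```

```text
time: 2.25
position: [646.5, 30.1, 513.6]
tool_rot: [-0.0, -0.035, 0.999, -0.002]
contact_force: [-0.4, 0.2, 0.1]
width: 0.1
```

```bash
python3 -m crank '[[14,-23,0,0,0,0],[14,-24,0,0,0,0],[0,0,-30,0,0,0],[0,0,-30,0,0,0],[0,0,-25,0,0,0],[0,0,-15,0,0,0],[0,0,0,0,0,0]]' && python3 - <<'E'
from workcell import optics
import cv2
a=optics.grab_frame("side")["img"][100:320,180:380,::-1]; b=optics.grab_frame("top")["img"][60:260,230:430,::-1]
import numpy as np
cv2.imwrite("pics/p1.png",np.hstack([cv2.resize(a,(400,440)),cv2.resize(b,(400,440))]))
E
```

```text
time: 2.95
position: [672.0, -9.6, 412.6]
tool_rot: [-0.002, -0.04, 0.999, 0.0]
contact_force: [0.3, 0.7, 0.1]
width: -0.0
```

View pics/p1.png

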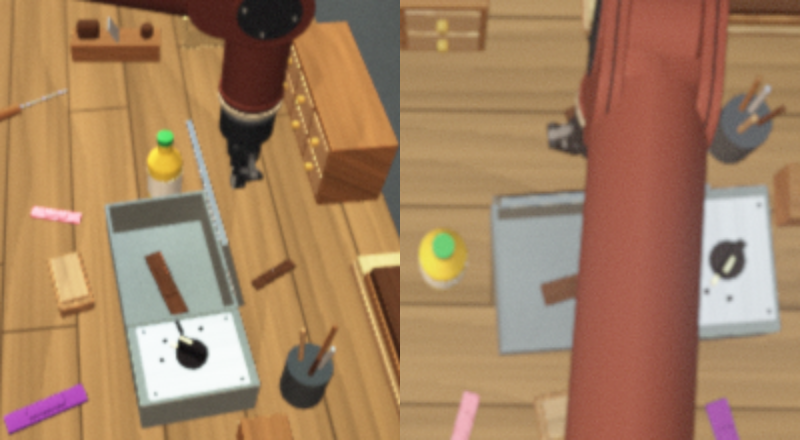

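The finger stands just behind the lid, with no contact. Now I compute the arc.

```bash
python3 - <<'E'
import numpy as np
r=151
C=lambda a:np.array([-r*np.cos(a)+10*np.sin(a),r*np.sin(a)+10*np.cos(a)])
A=np.r_[np.linspace(1.364,0.1,17),.05,0,-.03]
for a,b in zip(A[:-1],A[1:]):
    d=C(b)-C(a); print(round(b,2),np.round([d[0]*.997,d[0]*.078,d[1]],1), "tip z",90+C(b)[1])
E
```

```text
1.28 [-11.7  -0.9  -2.1] tip z 237.6942713973838
1.21 [-11.5  -0.9  -3.1] tip z 234.63125317314004
1.13 [-11.2  -0.9  -4. ] tip z 230.66606065011126
1.05 [-10.9  -0.9  -4.8] tip z 225.82342772712994
0.97 [-10.5  -0.8  -5.7] tip z 220.133561561126
0.89 [-10.   -0.8  -6.5] tip z 213.63195414228738
0.81 [-9.5 -0.7 -7.3] tip z 206.35916090372677
0.73 [-8.9 -0.7 -8. ] tip z 198.36054774663262
0.65 [-8.2 -0.6 -8.7] tip z 189.68600805889952
0.57 [-7.5 -0.6 -9.3] tip z 180.38965149240676
0.5 [-6.7 -0.5 -9.9] tip z 170.52946644027563
0.42 [ -5.9  -0.5 -10.4] tip z 160.16695831948994
0.34 [ -5.1  -0.4 -10.8] tip z 149.36676591518366
0.26 [ -4.2  -0.3 -11.2] tip z 138.1962581797466
0.18 [ -3.3  -0.3 -11.5] tip z 126.72511400181588
0.1 [ -2.4  -0.2 -11.7] tip z 115.02488756645131
0.05 [-1.1 -0.1 -7.5] tip z 107.5343571638221
0.0 [-0.7 -0.1 -7.5] tip z 100.0
-0.03 [-0.2 -0.  -4.5] tip z 95.46617980691303
```

```bash
python3 -m crank '[[-11,-1,0,0,0,0],[-10,-1,0,0,0,0],[-7,0,0,0,0,0],[-11.7,-0.9,-2.1,0,0,0],[-11.5,-0.9,-3.1,0,0,0],[-11.2,-0.9,-4,0,0,0],[-10.9,-0.9,-4.8,0,0,0],[-10.5,-0.8,-5.7,0,0,0]]' && python3 - <<'E'
from workcell import optics
import cv2
a=optics.grab_frame("side")["img"][100:320,180:380,::-1]
cv2.imwrite("pics/p2.png",cv2.resize(a,None,fx=2.7,fy=2.7))
E
```

```text
time: 3.85
position: [588.5, -16.7, 396.6]
tool_rot: [0.002, -0.04, 0.999, 0.0]
contact_force: [1.6, -0.4, 3.1]
width: -0.0
```

View pics/p2.png

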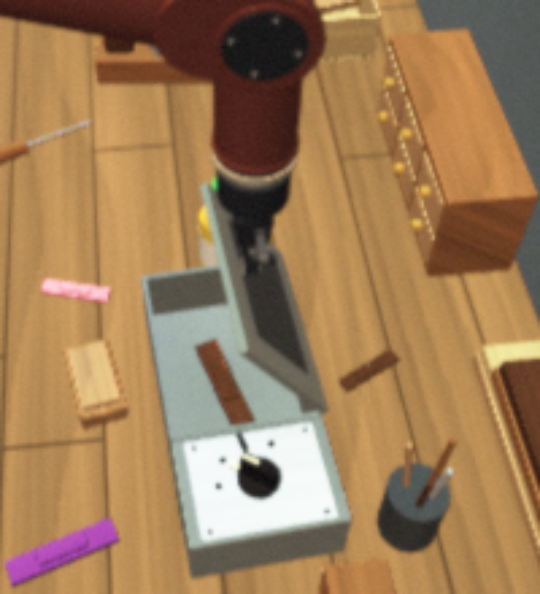

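The lid is moving with the fingertip, contact force about 3 N. I'll continue the arc.

```bash
python3 -m crank '[[-10,-0.8,-6.5,0,0,0],[-9.5,-0.7,-7.3,0,0,0],[-8.9,-0.7,-8,0,0,0],[-8.2,-0.6,-8.7,0,0,0],[-7.5,-0.6,-9.3,0,0,0],[-6.7,-0.5,-9.9,0,0,0],[-5.9,-0.5,-10.4,0,0,0],[-5.1,-0.4,-10.8,0,0,0],[-4.2,-0.3,-11.2,0,0,0],[-3.3,-0.3,-11.5,0,0,0],[-2.4,-0.2,-11.7,0,0,0]]' && python3 - <<'E'
from workcell import optics
import cv2
a=optics.grab_frame("side")["img"][100:320,180:380,::-1]
cv2.imwrite("pics/p3.png",cv2.resize(a,None,fx=2.7,fy=2.7))
E
```

```text
time: 5.0
position: [516.6, -22.2, 288.6]
tool_rot: [-0.0, -0.04, 0.999, -0.0]
contact_force: [-0.7, -0.1, 1.2]
width: 0.0
```

View pics/p3.png

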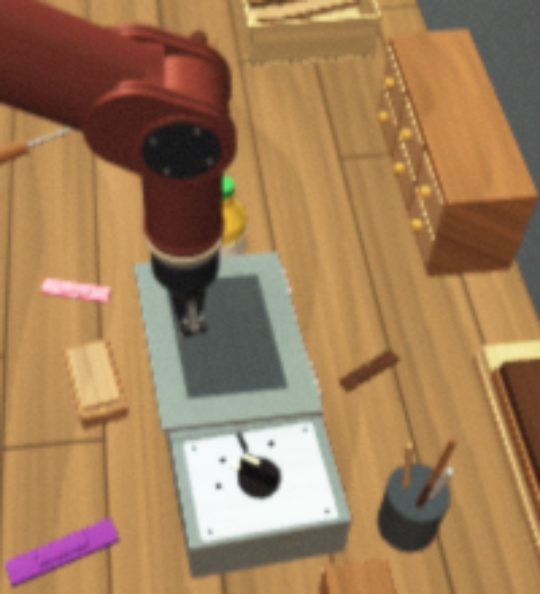

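```bash
python3 -m crank '[[-0.7,0,-5,0,0,0],[-0.5,0,-5,0,0,0],[0,0,-3,0,0,0],[0,0,-2,0,0,0],[0,0,-1,0,0,0],[0,0,0,0,0,0]]'
```

```text
time: 5.65
position: [515.8, -22.2, 274.1]
tool_rot: [0.0, -0.04, 0.999, 0.0]
contact_force: [-2.1, 0.2, 4.9]
width: 0.1
```

```bash
python3 -m crank '[[0,0,-1,0,0,0],[0,0,-1,0,0,0],[0,0,0,0,0,0]]'
```

```text
time: 5.95
position: [515.9, -22.4, 273.8]
tool_rot: [-0.0, -0.039, 0.999, 0.001]
contact_force: [-12.4, 0.1, 27.9]
width: -0.3
```

Force rose to 28 N without motion, so the lid is seated. I lift off and go above the selector.

```bash
python3 -m crank '[[0,0,15,0,0,0],[0,0,30,0,0,0],[0,0,35,0,0,0],[6,-18,0,0,0,-0.07],[6,-18,0,0,0,-0.07],[6,-18,0,0,0,-0.07],[6,-18,0,0,0,-0.07],[6,-18,0,0,0,-0.07],[6,-18,0,0,0,-0.07],[6,-18,0,0,0,-0.07],[6,-18,0,0,0,-0.07],[6,-18,0,0,0,-0.07],[6,-18,0,0,0,-0.06],[0,0,0,0,0,0]]' 50 && python3 - <<'E'
from workcell import optics
import cv2
f=optics.grab_frame("wrist");cv2.imwrite("pics/w1.png",f["img"][:,:,::-1])
a=optics.grab_frame("side")["img"][150:320,200:360,::-1]
cv2.imwrite("pics/p4.png",cv2.resize(a,None,fx=3.5,fy=3.5))
E
```

```text
time: 7.35
position: [575.9, -205.4, 351.6]
tool_rot: [0.0, 0.304, 0.953, -0.001]
contact_force: [-0.8, -0.6, -0.2]
width: 50.2
```

View pics/w1.png

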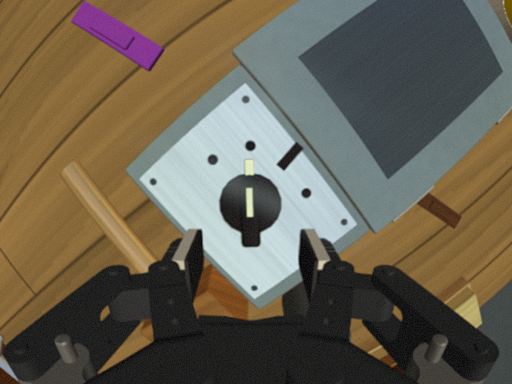

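View pics/p4.png

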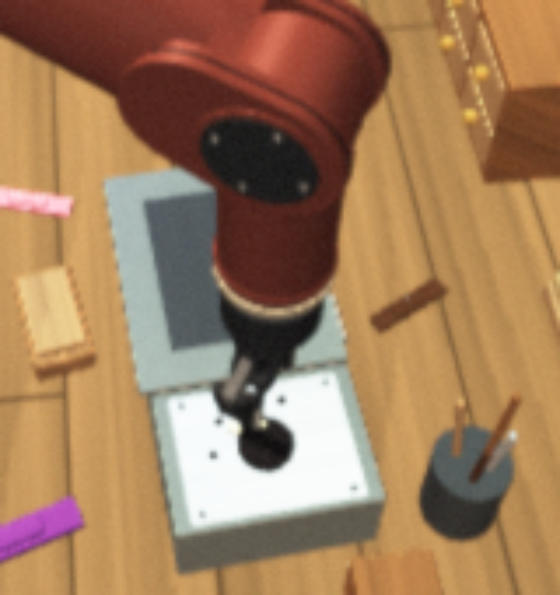

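Lid is closed. The wrist view shows the selector disc centred at about (250,203), with its bar square to the jaws and the bar mark at (290,156). Now I locate the axis.

```bash
python3 - <<'E'
from h import *
f=optics.grab_frame("wrist")
R=cv2.Rodrigues(f["rvec"])[0];t=np.array(f["tvec"]).reshape(3);c=-R.T@t
def pt(u,v,z):
    d=np.array([(u-f["cx"])/f["fx"],(v-f["cy"])/f["fy"]]);r=np.linalg.norm(d)
    ray=R.T@np.r_[d/r*np.sin(r),np.cos(r)];return c+ray*(z-c[2])/ray[2]
P=pt(250.3,203,98);N=pt(249.5,168,98);B0,B1=pt(299,146,90),pt(281,166,90)
print(P,N)
ang=lambda a:np.degrees(np.arctan2(a[1],a[0]))
print("ptr",ang(N-P),"bar",ang((B0+B1)/2-P),ang(B0-B1),"bartop",pt(249.5,190,129),pt(250.5,236,129))
E
```

```text
[ 577.30324755 -203.94847035   98.        ] [ 554.30424432 -188.46717143   98.        ]
ptr 146.05435461579324 bar 103.94480380860223 103.9238125436469 bartop [ 561.74221161 -193.60916842  129.        ] [ 589.21614044 -212.17221438  129.        ]
```

```bash
python3 -m crank '[[1.5,0.5,-20,0,0,0],[0,0,-20,0,0,0],[0,0,-15,0,0,0],[0,0,-10,0,0,0],[0,0,-9,0,0,0],[0,0,0,0,0,0]]' && python3 -m crank '[[0,0,0,0,0,0],[0,0,0,0,0,0],[0,0,0,0,0,0],[0,0,0,0,0,0],[0,0,0,0,0,0],[0,0,0,0,0,0]]' 0 30
```

```text
time: 8.1
position: [577.1, -201.4, 276.8]
tool_rot: [-0.001, 0.301, 0.954, -0.0]
contact_force: [0.2, -0.2, 0.2]
width: 49.8
time: 8.7
position: [575.3, -205.3, 278.9]
tool_rot: [-0.001, 0.303, 0.953, -0.002]
contact_force: [-11.0, -7.9, 8.2]
width: 13.4
```

```bash
python3 -m crank '[[-1,-1,0,0,0,-0.06],[-1,-1,0,0,0,-0.06],[0,0,0,0,0,-0.06],[0,0,0,0,0,-0.06],[0,0,0,0,0,-0.06],[0,0,0,0,0,-0.06],[0,0,0,0,0,-0.06],[0,0,0,0,0,-0.06],[0,0,0,0,0,-0.06],[0,0,0,0,0,-0.06],[0,0,0,0,0,-0.06],[0,0,0,0,0,-0.06],[0,0,0,0,0,0],[0,0,0,0,0,0],[0,0,0,0,0,0]]'
```

```text
time: 10.2
position: [576.9, -203.6, 279.0]
tool_rot: [0.002, 0.617, 0.787, 0.001]
contact_force: [8.8, -1.9, -3.7]
width: 13.3
```

Pointer heading is now about 103.8°, against 103.9° for the bar mark. I release and lift.

```bash
python3 -m crank '[[0,0,0,0,0,0],[0,0,0,0,0,0],[0,0,0,0,0,0],[0,0,0,0,0,0],[0,0,20,0,0,0],[0,0,30,0,0,0],[0,0,40,0,0,0],[0,0,0,0,0,0]]' 50 && python3 - <<'E'
from h import *
f=optics.grab_frame("wrist");cv2.imwrite("pics/w2.png",f["img"][:,:,::-1])
a=optics.grab_frame("side")["img"][150:320,200:360,::-1]
cv2.imwrite("pics/p5.png",cv2.resize(a,None,fx=3.5,fy=3.5))
E
```

```text
time: 11.0
position: [576.1, -205.0, 372.7]
tool_rot: [0.003, 0.618, 0.786, 0.002]
contact_force: [0.8, -0.5, 0.5]
width: 50.1
```

View pics/w2.png

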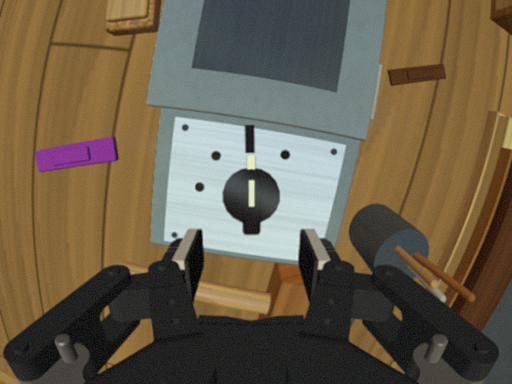

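View pics/p5.png

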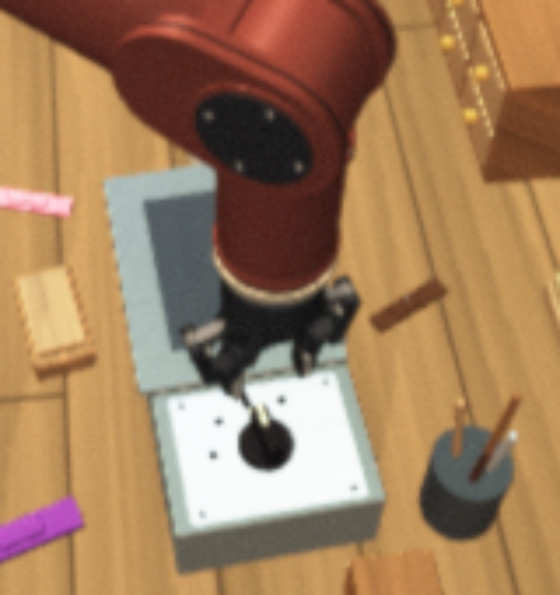

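The pointer nose (251,162) lines up with the bar mark (250,138). One last check that the lid is flat.

```bash
python3 - <<'E'
from h import *
S=optics.grab_frame("side");p=[569.42,-88.48,.078]
im=cv2.resize(S["img"][150:320,200:360,::-1],None,fx=3.5,fy=3.5)
for a,c in((0,(0,0,255)),(.06,(0,255,0))):
  for u in proj(S,box(p,[lid(a,190,185,10),lid(a,190,-55,10),lid(a,190,-55,0)])):
    cv2.circle(im,tuple(np.round((u-[200,150]+.5)*3.5).astype(int)),2,c,-1)
cv2.imwrite("pics/p6.png",im[:420])
from workcell import manip
E
```

```text
(no output)
```

View pics/p6.png

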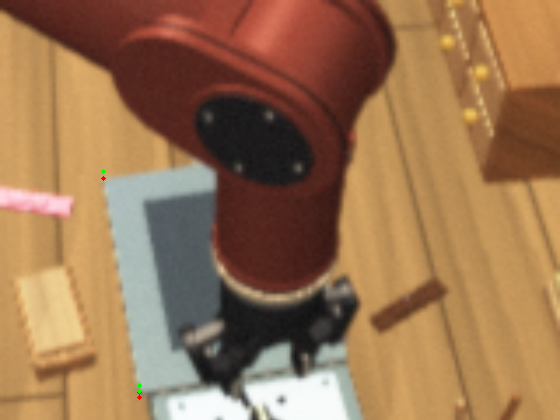

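The lid's corners (104,181) and (140,394) match the closed prediction (red). Handing in.

```bash
python3 -c "
from workcell import manip
print(manip.sign_off())"
```

```text
the job is handed in; nothing more can be done
None
```

The lid is closed and the selector points at the long bar mark. I handed the job in at about 11 s of the 56 s allowed. `sign_off` reports no verdict, so I don't know how it was scored.

- **Lid:** I pushed it down along its arc with the closed fingertips at about 0.8 rad/s, slowing near the end. It stopped moving as the press rose to 28 N. In the last side view its corners match where a closed lid should be.
- **Selector:** I gripped the bar, turned it one click clockwise and let go. In the wrist view the pointer lines up with the bar mark. From the final jaw angle the pointer heading is about 103.8°, against 103.9° measured for the mark.
- **Surroundings:** The gripper was clear of everything when I handed in. The parts of the bench I could see looked unmoved. The bridge was under the closed lid, so I could not check it directly, but nothing reached into the well.
- **Disagreement:** My two estimates of the selector's axis differed by about 4 mm. The grip centred itself on the bar, pushing sideways with about 14 N.

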